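Torque-check the clamp screw on the log

ROBOT

A 6-joint arm with a two-finger parallel gripper is mounted at the origin on the work surface. World frame = base frame: x ahead of the robot, y to its left, z up, the work surface at z = 0. Lengths are in m, angles in rad, forces in N, time in s.
With the tool pointing down it reaches from about 0.375 to 0.975 m from the base axis. Payload 3.8 kg.
Tool frame: the origin (TCP) lies midway between the tips of the shut fingers; the grasp point (between the pads) lies 19 mm behind it; z points along the fingers, y is the line along which they close (so a half turn about z gives the same grasp; the last joint's range is limited). The gripper opens to 85 mm and grips with 20 to 120 N. Pads are 22 mm wide; open, the fingers measure 114 mm over their backs; the gripper's body (76 mm by 85 mm) begins 54 mm behind the grasp point. The pads swing forward as they close: fully open they stand 13 mm farther back than shut.
Start: joints at [-1.227, 0.264, 1.604, -0, 1.274, -0.037], TCP at [0.251, -0.627, 0.231] pointing down, gripper open.
Joint ranges: [-2.63, 2.63], [-0.94, 2.18], [0.31, 2.57], [-1.31, 4.45], [0, 2.66], [-2.55, 2.55]. Speed limits (rad/s): [2.57, 2.57, 3.14, 3.14, 3.14, 3.14].

INTERFACE

Orientations are given as a rotation vector (axis times angle).
In Python, from workcell import status, read_camera, workorder, masks_of gives the robot as it stands.
- The arm moves only by the tool drive_tool, never from a script. Its argument "rows" is a list of rows, each a list of 7 numbers: the turn, a rotation vector about the tool's x, y, z in degrees, then the shift along the tool's x, y, z in m, then the opening, from 0 (shut) to 1 (fully open). In form: [[ax, ay, az, tx, ty, tz, claw], ...]. A call has 1 to 8 rows; each row shifts and turns the commanded pose from where the row before left it, along the tool's axes as they then stand; what a row does not reach is not made up. A row lasts 1/12 s, in which the tool goes at most 41.7 mm and 7.16 degrees, less where a joint would pass 70% of its speed; a pose out of reach is approached as far as the arm can. A call is refused whole if a number of a shift passes 0.0417 or a number of a turn 7.16, either way. A call with a gripper value outside its range is refused whole. The fingers move at their own pace and stop on an object; "force" is the grip in N (left out, the last holds). Time passes only in rows, so rows that do not move let the fingers close. It gives the time, the measured TCP pose, the force, the opening and the grip force at its end, in the units of the state.
- status.read_state(): the state, without advancing time (a new reading comes with each control period).
- read_camera(name): name is "scene" or "top"; returns a dict with "color" (480x640x3 uint8, red, green, blue), "intrinsics" (3x3 intrinsics, pixels), "D" ([k1, k2, p1, p2, k3] as OpenCV has them; the pictures are not rectified), "world_from_camera" (4x4, takes a point from camera to world coordinates). Camera axes: x right, y up, looking along -z (the intrinsics and any distortion apply to the point x, -y, -z); pixel columns grow to the right and rows downward; lengths in m; the calibration is good to about 2 mm. A picture is of the moment at which its call begins. There is no depth.
- workorder.finish_job(): hands the job in; it is judged then, once.
Trained networks look in a picture, given as the dict that the camera call returned (one of the last four; its "shot" number tells which), for a name from the list of things; names that differ only in an ending like _2 or _b are one class to them, and where a whole thing is asked for, a point or a joint stands for the part that bears it (a point fixed in the world has none). Each returns a list of dicts, best first, with "score" (0 to 1); they miss things now and then, are a little off and sometimes report something else, mostly with a low value. They report only what shows in the picture. A call takes as long as a camera call.
- masks_of(picture, name): "mask" (480x640 bool, what is visible of it) and "bbox" ([left, top, right, bottom] in pixels, round what is visible of it).
The state is a dict: "time": time; "q": joint angles; "joint_vel": joint speeds; "joint_torque": joint torques, N m; "tool_pos": TCP position; "tcp_rot": TCP orientation; "wrist_force": force on the tool from outside, world axes, zero at the start; "torque": the same for the moment, N m; "width": opening from 0.0 (shut) to 1.0 (fully open); "grip_force": force on a finger pad.
Only numpy, scipy, OpenCV 4.12 (cv2) and the standard library are available. Lean on these libraries where they do the work, as an engineer would, in place of code of your own. Each camera call takes 0.05 s, during which the arm holds its last target. There are 200 camera calls.

TASK

Before anyone hammers on it, check that the screw of the blue clamp on the log really holds: swing its orange-knobbed lever gently clockwise (seen from above) until it meets its stop, then keep pressing the same way with about 1.1 newton metres (11 N at the knob) for two seconds. The screw must not turn, and the load must never pass 1.5 newton metres (15 N at the knob). Then swing the lever back until its knob stands over the white ring painted on the log, leave it there, and leave everything else alone.

Things in the scene. Friction and masses are not known exactly. Their poses are not given: they have to be found in the camera images.
- axis (a point): on the vertical axis of the clamp screw, at knob height, 210 mm above the bench; fixed. The log, a slice 268 mm across and 50 mm high, is centred on this axis; this frame's x axis points along the blue clamp's arm to its upright. The lever's steel bar (13 mm wide) runs level from here to the knob, its top 192 mm above the bench; only the knob and a thin brass pin by the hub stand higher.
- knob (a point): middle of the orange upright knob on the lever's end: cylinder 22 mm across, from the bar up to 234 mm above the bench; this point is at 210 mm. It travels on a level circle of 100 mm radius about axis. The lever swings freely (0.3 N at the knob) and stays where left. 0.5 to 1.2 rad clockwise of its start it meets a stop on the brass hub: where exactly must be felt.
- park (a point): point at knob height (210 mm) above the white ring (36 mm across) on the log's top, on the knob's circle: the knob is parked here, within 20 mm. Seen from above it lies 0.4 to 1.8 rad counter-clockwise of the lever's start; the lever turns freely all the way.
- hub (a joint): twist of the springy brass hub under the lever, rad, + clockwise, 0 at rest. At the stop the lever drives the hub, and the hub the screw through a spring of 25 N m per rad: 1.1 N m (11 N square to the lever at the knob) twists it 0.044 rad and the knob yields 4.4 mm; 0.8 N m is 0.032 rad, 1.5 N m is 0.06 rad.
- screw (a joint): turning of the clamp screw itself (dark steel collar with a white paint mark under the brass hub), rad; 0 at the start, + clockwise. It holds by friction up to about 1.7 N m; it must not turn (0.03 rad either way is allowed).
- punch: loose steel doming punch standing upright on the log, 18 mm across, 65 mm tall, origin at its foot; a bystander, leave alone
- disc: loose brass disc lying on the log, 32 mm across, 6 mm thick, origin under it; a bystander, leave alone
- hammer: loose hammer lying on the bench; a bystander, leave alone
- offcut: loose wooden offcut, 110 x 50 x 25 mm, lying on the bench; a bystander, leave alone
- mug: loose blue mug, 80 mm across, 90 mm tall, standing on the bench; a bystander, leave alone
- oil: loose amber oil bottle, 50 mm across, 110 mm tall, standing on the bench; a bystander, leave alone
- screwdriver: loose screwdriver lying on the bench; a bystander, leave alone

How it is judged:
By the outcome, as a careful person would: the job done as asked, in the order asked, and still so for the second after the job is handed in, with the robot touching nothing.
It also fails if it takes over 70 s, if anything falls off the work surface, if the arm or the gripper's body presses on something with over 40 N, if the wrist force passes 120 N, or if a joint passes its speed limit or range.

## Working session

There is one attempt and no reset: what is moved stays moved. The work goes in short steps, Python scripts to look and compute and a tool call to move; the robot and the scene stay as the last step left them, time stands still between calls to the robot, and variables do not carry over. Pictures are saved under pics/ and viewed, at most 10 in all, crops included, and the job is handed in when it is done.

Besides the shell and the picture viewer there is one more tool, called after ">>>" in YAML: its name, and indented under it one key for each argument. drive_tool: Moves the arm, as the interface text tells. Its arguments: {"type":"object","properties":{"rows":{"type":"array"},"force":{"type":"number"}},"required":["rows"]}

```bash
mkdir -p pics; cat > h.py <<'E'
import numpy as np, cv2
from workcell import status, read_camera, workorder, masks_of
def ray(p,uv):
    uv=np.array(uv,float).reshape(-1,1,2)
    n=cv2.undistortPoints(uv,np.array(p["intrinsics"],float),np.array(p["D"],float)).reshape(-1,2)
    d=np.c_[n[:,0],-n[:,1],-np.ones(len(n))]
    T=np.array(p["world_from_camera"]); return T[:3,3], d@T[:3,:3].T
def onz(p,uv,z):
    o,d=ray(p,uv); return o+d*((z-o[2])/d[:,2])[:,None]
def proj(p,X):
    T=np.linalg.inv(np.array(p["world_from_camera"])); X=np.atleast_2d(X)@T[:3,:3].T+T[:3,3]
    X=X*[1,-1,-1]
    return cv2.projectPoints(X,np.zeros(3),np.zeros(3),np.array(p["intrinsics"],float),np.array(p["D"],float))[0].reshape(-1,2)
def save(p,n): cv2.imwrite("pics/"+n,p["color"][:,:,::-1])
E
python3 - <<'E'
from h import *
np.set_printoptions(precision=4,suppress=True)
print(status.read_state())
for c in ("scene","top"):
    p=read_camera(c); save(p,c+"1.png"); print(c,p["world_from_camera"],p["intrinsics"][0])
    for n in ("knob","hub","screw","punch","disc","hammer","offcut","mug","oil","screwdriver"):
        for m in masks_of(p,n)[:2]:
            ys,xs=np.nonzero(m["mask"]); print(n,round(m["score"],2),m["bbox"],xs.mean().round(1),ys.mean().round(1),len(xs))
E
```

```text
{'time': 0.0, 'q': array([-1.2269,  0.2648,  1.6054,  0.    ,  1.2737, -0.0369]), 'joint_vel': array([-0.0028,  0.0002,  0.0013, -0.0003, -0.0007,  0.0014]), 'joint_torque': array([ -0.0008, -51.5114, -36.7312,  -0.0002,   0.013 ,  -0.    ]), 'tool_pos': array([ 0.2506, -0.6259,  0.2299]), 'tcp_rot': array([-3.0826, -0.5941,  0.0006]), 'wrist_force': array([-0.0748, -0.0921,  0.1704]), 'torque': array([0.0155, 0.0135, 0.0558]), 'grip_force': 0.0, 'width': 0.9940853831482224}
scene [[-0.2233 -0.7038  0.6744  1.3452]
 [ 0.9746 -0.1751  0.14    0.1795]
 [ 0.0196  0.6885  0.725   1.0269]
 [ 0.      0.      0.      1.    ]] [566.1549   0.     321.8754]
knob 0.68 [296.1, 204.3, 325.0, 267.3] 307.1 237.2 584
hub 0.69 [294.0, 204.3, 327.9, 272.8] 309.2 242.6 806
screw 0.86 [298.6, 201.2, 328.1, 275.2] 309.9 244.1 811
punch 0.56 [347.4, 297.8, 354.4, 320.6] 351.1 308.7 177
disc 0.71 [266.0, 307.0, 279.8, 321.6] 271.6 311.6 128
disc 0.27 [346.6, 299.8, 356.9, 318.5] 351.2 308.4 164
hammer 0.71 [436.7, 265.0, 550.3, 304.4] 499.1 283.7 1531
offcut 0.82 [463.2, 327.1, 512.0, 386.8] 486.3 355.5 13
[... 432 characters left out ...]
, 228.1] 323.3 198.2 601
hub 0.82 [302.6, 171.0, 343.3, 229.8] 321.3 197.0 701
screw 0.87 [307.5, 173.7, 345.8, 229.4] 322.1 197.0 633
disc 0.67 [307.5, 172.9, 341.0, 225.8] 322.9 197.5 537
disc 0.45 [339.9, 168.3, 353.1, 181.2] 345.0 173.6 126
hammer 0.56 [100.2, 254.9, 207.0, 295.8] 144.4 270.2 1413
hammer 0.22 [338.6, 169.5, 350.5, 178.3] 345.6 174.0 99
offcut 0.87 [141.4, 165.4, 181.0, 214.3] 160.8 188.3 972
mug 0.69 [465.8, 162.3, 515.8, 213.4] 490.1 187.4 1495
oil 0.8 [439.2, 282.6, 471.0, 309.9] 455.0 293.8 505
oil 0.51 [473.0, 214.5, 487.3, 291.6] 479.6 239.2 613
screwdriver 0.8 [470.9, 213.5, 487.8, 291.9] 479.9 239.2 566
screwdriver 0.54 [306.5, 172.0, 341.0, 227.2] 323.6 198.6 529
```

```bash
python3 - <<'E'
import cv2
a=cv2.imread("pics/top1.png")[110:310,210:450]; b=cv2.imread("pics/scene1.png")[170:370,210:410]
cv2.imwrite("pics/tc.png",cv2.resize(a,None,fx=3,fy=3,interpolation=cv2.INTER_CUBIC)); cv2.imwrite("pics/sc.png",cv2.resize(b,None,fx=3,fy=3,interpolation=cv2.INTER_CUBIC))
E
```

```text
(no output)
```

View pics/tc.png

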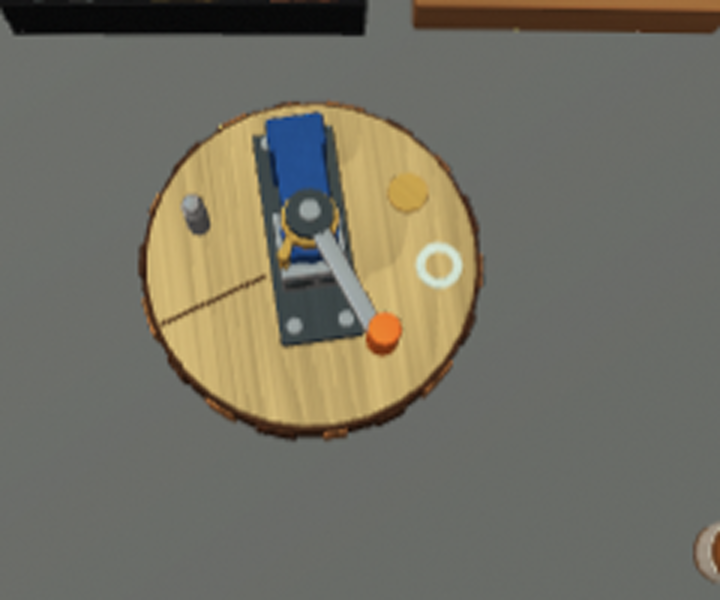

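View pics/sc.png

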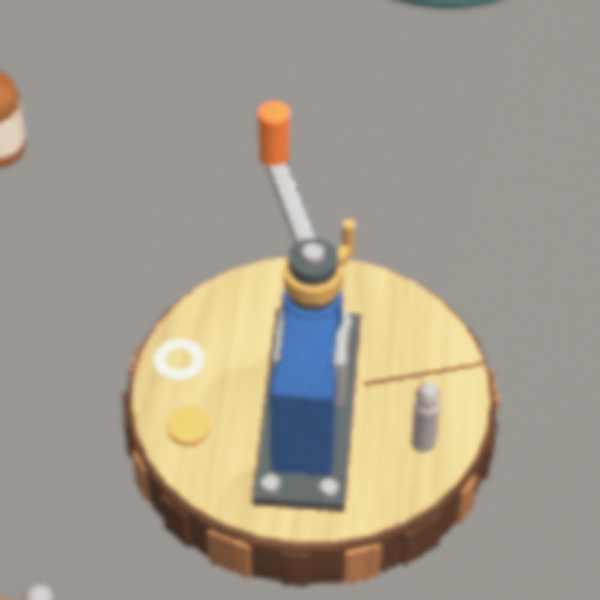

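View pics/scene1.png

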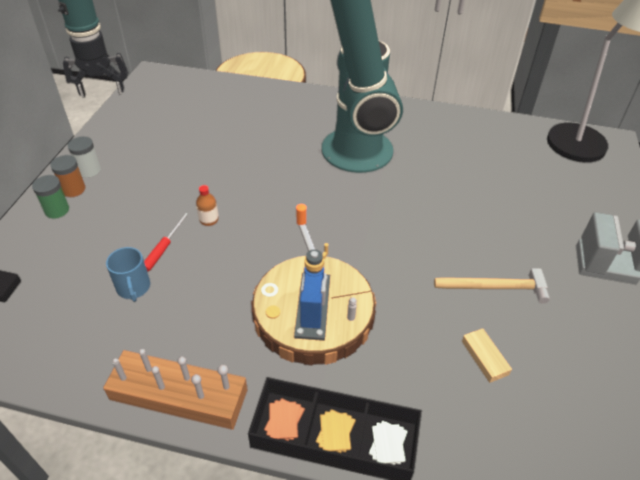

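The top crop shows the knob at about px (338,218), the ring at (356,198), the brass pin at lower left of the hub at about (305,194), and the upright toward +x. I'll refine these numerically.

```bash
cat > m.py <<'E'
from h import *
np.set_printoptions(precision=4,suppress=True)
def blob(msk,c,r):
    Y,X=np.mgrid[:480,:640]; msk=msk&((X-c[0])**2+(Y-c[1])**2<r*r); return msk
E
python3 - <<'E'
from m import *
from scipy.optimize import least_squares
P={c:read_camera(c) for c in("top","scene")}
kn={};rg={}
for c,kc,rc in (("top",(338,218),25),("scene",(301,215),25)):
    p=P[c]; hsv=cv2.cvtColor(np.ascontiguousarray(p["color"]),cv2.COLOR_RGB2HSV).astype(int); H,S,V=hsv[...,0],hsv[...,1],hsv[...,2]
    m=blob((H<12)&(S>190)&(V>120),kc,rc); ys,xs=np.nonzero(m); kn[c]=(xs.mean(),ys.mean()); print(c,"knob",kn[c],xs.min(),xs.max(),ys.min(),ys.max(),len(xs))
    w=blob((S<60)&(V>185),(356,198) if c=="top" else (270,290),13); ys,xs=np.nonzero(w); e=cv2.fitEllipse(np.c_[xs,ys].astype(np.float32)); rg[c]=((xs.min()+xs.max())/2,(ys.min()+ys.max())/2)
    print("ring",rg[c],e,onz(p,rg[c],.05))
    # log top: fit circle on wood mask boundary
    wood=((H>12)&(H<30)&(S>70)&(V>130)).astype(np.uint8)
    wood=blob(wood>0,(313,194) if c=="top" else (313,302),70).astype(np.uint8)
    cn=max(cv2.findContours(wood,cv2.RETR_EXTERNAL,cv2.CHAIN_APPROX_NONE)[0],key=len).reshape(-1,2)
    hull=cn
    W=onz(p,hull,.05)[:,:2]
    f=least_squares(lambda a:np.hypot(*(W-a[:2]).T)-a[2],[*W.mean(0),.134],loss="soft_l1",f_scale=.002); print("log",f.x)
# knob triangulation of visible-mask centre ~ z .213
A=[];b=[]
for c in P:
    o,d=ray(P[c],kn[c]); d=d[0]/np.linalg.norm(d[0]); M=np.eye(3)-np.outer(d,d); A.append(M); b.append(M@o)
    print(c,onz(P[c],kn[c],.213))
print("tri",np.linalg.lstsq(np.vstack(A),np.hstack(b),rcond=None)[0])
# pin candidates
p=P["top"]; print("hub cap",onz(p,[[210+310/3,110+209/3]],.2), "pin",onz(p,[[210+287/3,110+250/3]],.2))
p=P["scene"]; print("hub cap",onz(p,[[210+314/3,170+252/3]],.2),"pin", onz(p,[[210+349/3,170+225/3]],.2))
E
```

```text
top knob (np.float64(336.42857142857144), np.float64(223.60714285714286)) 332 343 219 226 28
ring (np.float64(356.0), np.float64(198.0)) ((355.89569091796875, 198.02931213378906), (12.901611328125, 13.002017974853516), 140.9582977294922) [[ 0.6093 -0.0875  0.05  ]]
log [0.6114 0.0132 0.1281]<stdin>:7: RuntimeWarning: Mean of empty slice.
  ret = ret.dtype.type(ret / rcount)
Traceback (most recent call last):
ValueError: zero-size array to reduction operation minimum which has no identity
```

```bash
python3 - <<'E'
from m import *
from scipy.optimize import least_squares
P={c:read_camera(c) for c in("top","scene")}
kn={}
for c,kc,rc in (("top",(338,219),14),("scene",(301,214),16)):
    p=P[c]; hsv=cv2.cvtColor(np.ascontiguousarray(p["color"]),cv2.COLOR_RGB2HSV).astype(int); H,S,V=hsv[...,0],hsv[...,1],hsv[...,2]
    m=blob((H<14)&(S>150)&(V>110),kc,rc); ys,xs=np.nonzero(m); print(c,"knob",xs.mean(),ys.mean(),xs.min(),xs.max(),ys.min(),ys.max(),len(xs)); kn[c]=m
    w=blob((S<70)&(V>170),(356,198) if c=="top" else (270,290),13); ys,xs=np.nonzero(w)
    print("ring",len(xs),onz(p,((xs.min()+xs.max())/2,(ys.min()+ys.max())/2),.05) if len(xs) else 0)
    wood=blob((H>12)&(H<32)&(S>50)&(V>130),(313,194) if c=="top" else (313,302),70).astype(np.uint8)
    cn=max(cv2.findContours(wood,cv2.RETR_EXTERNAL,cv2.CHAIN_APPROX_NONE)[0],key=len).reshape(-1,2)
    W=onz(p,cn,.05)[:,:2]
    f=least_squares(lambda a:np.hypot(*(W-a[:2]).T)-a[2],[*W.mean(0),.134],loss="cauchy",f_scale=.001); print("log",f.x)
# fit knob xy: project cylinder silhouette outline, match mask bbox+centroid in both views
t=np.linspace(0,2*np.pi,40); 
def cyl(x,y): return np.vstack([np.c_[x+.011*np.cos(t),y+.011*np.sin(t),0*t+z] for z in (.192,.234)])
def res(a,full=False):
    r=[]
    for c in P:
        h=cv2.convexHull(proj(P[c],cyl(*a)).astype(np.float32)); M=cv2.moments(h); cx,cy=M["m10"]/M["m00"],M["m01"]/M["m00"]
        ys,xs=np.nonzero(kn[c]); r+=[cx-xs.mean(),cy-ys.mean()]
        if full: print(c,"area",M["m00"],len(xs))
    return r
f=least_squares(res,[.53,-.06],diff_step=1e-3); print("knob",f.x,res(f.x,True))
p=P["top"]; print("hub cap",onz(p,[[210+310/3,110+209/3]],.2), "pin",onz(p,[[210+287/3,110+250/3]],.2))
p=P["scene"]; print("hub cap",onz(p,[[210+314/3,170+252/3]],.2),"pin", onz(p,[[210+349/3,170+225/3]],.2))
E
```

```text
top knob 337.44444444444446 220.65873015873015 332 343 214 227 126
ring 130 [[ 0.6093 -0.0863  0.05  ]]
log [0.6114 0.0132 0.1281]
scene knob 300.8837209302326 215.92248062015503 297 305 205 223 129
ring 172 [[ 0.6082 -0.0878  0.05  ]]
log [0.6119 0.0123 0.1304]
top area 144.80617496347986 126
scene area 216.6051193648018 129
knob [ 0.526 -0.036] [np.float64(0.03560099845526565), np.float64(-0.9149309869330011), np.float64(0.2600305870073498), np.float64(-1.3289547038151852)]
hub cap [[0.6103 0.0118 0.2   ]] pin [[0.582  0.0269 0.2   ]]
hub cap [[0.6146 0.0141 0.2   ]] pin [[0.5853 0.0311 0.2   ]]
```

>>> drive_tool:
  rows:
    - [0,0,0,0.01,-0.009,-0.004,1]
    - [0,0,0,0.02,-0.0185,-0.004,1]
    - [0,0,0,0.02,-0.0185,-0.004,1]
    - [0,0,0,0.02,-0.0185,-0.004,1]
    - [0,0,0,0.02,-0.0185,-0.004,1]
    - [0,0,0,0.02,-0.0185,-0.004,1]
    - [0,0,0,0.02,-0.0185,-0.004,1]
    - [0,0,0,0.02,-0.0185,-0.004,1]
  force: 40

```text
time: 1.97
tool_pos: [0.3392, -0.4402, 0.2639]
tcp_rot: [3.085, 0.595, 0.001]
wrist_force: [1.4, -0.4, 0.1]
width: 0.998
grip_force: 0.0
```

>>> drive_tool:
  rows:
    - [0,0,0,0.02,-0.0185,0,1]
    - [0,0,0,0.02,-0.0185,0,1]
    - [0,0,0,0.02,-0.0185,0,1]
    - [0,0,0,0.02,-0.0185,0,1]
    - [0,0,0,0.02,-0.0185,0,1]
    - [0,0,0,0.02,-0.0185,0,1]
    - [0,0,0,0.02,-0.0185,0,1]
    - [0,0,0,0.02,-0.0185,0,1]

```text
time: 2.63
tool_pos: [0.4324, -0.2433, 0.2638]
tcp_rot: [3.085, 0.595, 0.001]
wrist_force: [0.3, -0.1, 0.2]
width: 0.999
grip_force: 0.0
```

>>> drive_tool:
  rows:
    - [0,0,0,0.02,-0.0185,0,1]
    - [0,0,0,0.02,-0.0185,0,1]
    - [0,0,0,0.02,-0.0185,0,1]
    - [0,0,0,0.02,-0.0185,0,1]
    - [0,0,0,0.015,-0.014,0,1]
    - [0,0,0,0.005,-0.005,0,1]
    - [0,0,-5,0,0,0,1]
    - [0,0,-3,0,0,0,1]

```text
time: 3.3
tool_pos: [0.4902, -0.121, 0.2635]
tcp_rot: [3.033, 0.817, -0.0]
wrist_force: [-1.1, 0.5, -0.3]
width: 1.001
grip_force: 0.0
```

```bash
cat > s.py <<'E'
from m import *
from scipy.spatial.transform import Rotation as Ro
AX=np.array([.6117,.0128])
def rep(target=None):
    s=status.read_state(); R=Ro.from_rotvec(s["tcp_rot"]).as_matrix(); r=s["tool_pos"][:2]-AX
    th=np.arctan2(r[1],r[0]); cw=np.array([np.sin(th),-np.cos(th)])
    print("t",round(s["time"],2),"pos",s["tool_pos"],"rad",np.hypot(*r),"th",np.degrees(th),"yaw_y",np.degrees(np.arctan2(R[1,1],R[0,1])),"tilt",R[:,2],"q1,6",s["q"][[0,5]],"w",s["width"],s["grip_force"])
    f=s["wrist_force"]; print("F",f,"cw",-f[:2]@cw,"rad",f[:2]@r/np.hypot(*r),"T",s["torque"])
    if target is not None: print("shift tool",R.T@(np.array(target)-s["tool_pos"]))
E
python3 -c "
from s import *
rep([.526,-.036,.198])"
```

```text
t 3.3 pos [ 0.4902 -0.121   0.2635] rad 0.18069090023857662 th -132.24765578251228 yaw_y -59.85593484968953 tilt [ 0.     -0.0002 -1.    ] q1,6 [-0.2911  0.7536] w 1.0011111050471164 0.0
F [-1.1039  0.5367 -0.3304] cw -1.178041096321335 rad 0.344931367552658 T [-0.0015  0.0663  0.0704]
shift tool [ 0.0736 -0.0555  0.0655]
```

>>> drive_tool:
  rows:
    - [0,0,0,0.0155,-0.0115,0,1]
    - [0,0,0,0.0155,-0.0115,0,1]
    - [0,0,0,0.0155,-0.0115,0,1]
    - [0,0,0,0.0155,-0.0115,0,1]
    - [0,0,0,0.0115,-0.0095,0,1]
    - [0,0,0,0,0,0.008,1]
    - [0,0,0,0,0,0.01,1]
    - [0,0,0,0,0,0.01,1]

```text
time: 3.97
tool_pos: [0.526, -0.0377, 0.2344]
tcp_rot: [3.035, 0.808, -0.001]
wrist_force: [0.7, 0.1, -0.3]
width: 0.995
grip_force: 0.0
```

```bash
python3 -c "
from s import *
rep([.526,-.036,.198])
p=read_camera('top'); a=p['color'][130:270,240:440]
cv2.imwrite('pics/c1.png',cv2.resize(a,None,fx=3.5,fy=3.5,interpolation=cv2.INTER_CUBIC)[:,:,::-1])"
```

```text
t 3.97 pos [ 0.526  -0.0377  0.2344] rad 0.09944197874430409 th -149.49022257652277 yaw_y -60.17441335686384 tilt [-0.0003 -0.0005 -1.    ] q1,6 [-0.1184  0.9321] w 0.9947857038721853 0.0
F [ 0.6749  0.1402 -0.3165] cw 0.22186888346649614 rad -0.6526640765714896 T [-0.0415 -0.0107 -0.0212]
shift tool [ 0.0008 -0.0015  0.0364]
```

View pics/c1.png

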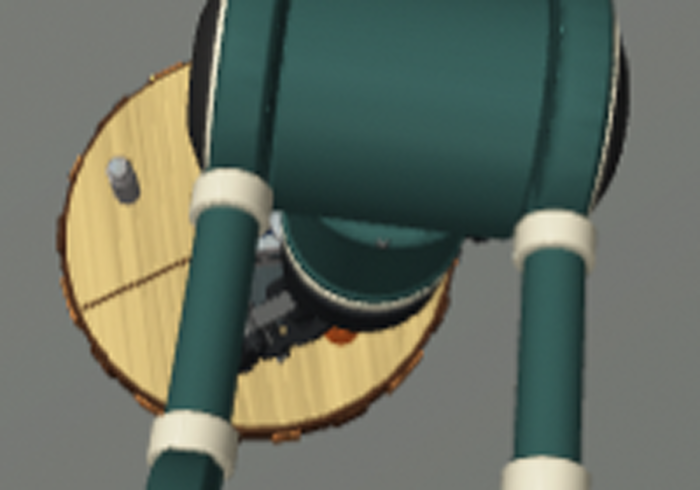

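The arm now hides most of the clamp from the top camera. The knob just shows beside the gripper, as expected, so I'm descending and gripping.

>>> drive_tool:
  rows:
    - [0,0,0,0.0005,-0.001,0.01,1]
    - [0,0,0,0,0,0.01,1]
    - [0,0,0,0,0,0.01,1]
    - [0,0,0,0,0,0.006,1]
    - [0,0,0,0,0,0,0.6]
    - [0,0,0,0,0,0,0.45]
    - [0,0,0,0,0,0,0.35]
    - [0,0,0,0,0,0,0.3]
  force: 30

```text
time: 4.68
tool_pos: [0.5271, -0.0362, 0.2]
tcp_rot: [3.035, 0.808, 0.002]
wrist_force: [0.1, -0.2, 0.2]
width: 0.453
grip_force: 0.0
```

```bash
python3 -c "
from s import *
rep([.526,-.036,.198])
p=read_camera('scene'); a=p['color'][140:290,210:410]
cv2.imwrite('pics/c2.png',cv2.resize(a,None,fx=4,fy=4,interpolation=cv2.INTER_CUBIC)[:,:,::-1])"
```

```text
t 4.68 pos [ 0.5271 -0.0362  0.2   ] rad 0.09773736231504677 th -149.91467718103442 yaw_y -60.1829268501825 tilt [ 0.0013 -0.0001 -1.    ] q1,6 [-0.1157  0.9347] w 0.4527980768969829 0.0
F [ 0.0632 -0.1822  0.2264] cw 0.1892948062391518 rad 0.03662896125899804 T [-0.0063  0.007   0.0617]
shift tool [-0.0009 -0.0007  0.002 ]
```

View pics/c2.png

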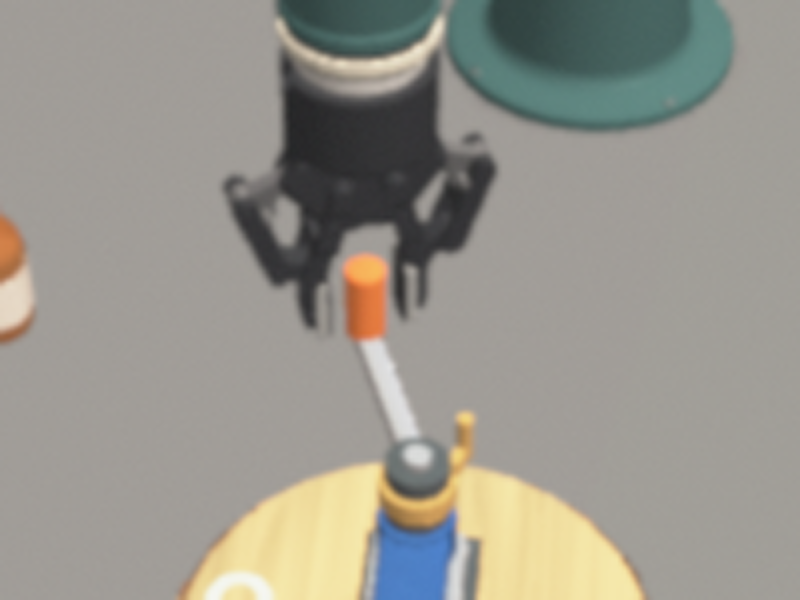

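The knob stands midway between the pads (crop px 365,295), so I'm closing.

>>> drive_tool:
  rows:
    - [0,0,0,0,0,0.001,0.25]
    - [0,0,0,0,0,0,0.2]
    - [0,0,0,0,0,0,0.15]
    - [0,0,0,0,0,0,0.15]
    - [0,0,0,0,0,0,0.15]
    - [0,0,0,0,0,0,0.15]
  force: 30

```text
time: 5.23
tool_pos: [0.5268, -0.0362, 0.1988]
tcp_rot: [3.035, 0.808, 0.001]
wrist_force: [-1.3, -1.2, 3.7]
width: 0.248
grip_force: 29.2
```

```bash
python3 -c "
from s import *
rep()"
```

```text
t 5.23 pos [ 0.5268 -0.0362  0.1988] rad 0.0980241170561353 th -149.9836236610099 yaw_y -60.180777564131056 tilt [ 0.0008 -0.0002 -1.    ] q1,6 [-0.1158  0.9347] w 0.24835555759795325 29.21565681695938
F [-1.3202 -1.1525  3.6646] cw 0.33745732708743464 rad 1.71966543267446 T [-0.0448  0.0639 -0.0035]
```

>>> drive_tool:
  rows:
    - [0,0,1.5,0,-0.0026,0,0.15]
    - [0,0,2.5,0.0001,-0.00436,0,0.15]
    - [0,0,2.5,0.0001,-0.00436,0,0.15]
    - [0,0,2.5,0.0001,-0.00436,0,0.15]
    - [0,0,2.5,0.0001,-0.00436,0,0.15]
    - [0,0,2.5,0.0001,-0.00436,0,0.15]
    - [0,0,2.5,0.0001,-0.00436,0,0.15]
    - [0,0,2.5,0.0001,-0.00436,0,0.15]

```text
time: 5.9
tool_pos: [0.5151, -0.0056, 0.1987]
tcp_rot: [3.127, 0.292, 0.0]
wrist_force: [-1.9, -1.5, 5.3]
width: 0.245
grip_force: 29.4
```

```bash
python3 -c "
from s import *
rep()"
```

```text
t 5.9 pos [ 0.5151 -0.0056  0.1987] rad 0.09835958221843467 th -169.20665251862832 yaw_y -79.31799532965626 tilt [ 0.0003 -0.0012 -1.    ] q1,6 [-0.0585  1.3263] w 0.24531385324767405 29.38328593969345
F [-1.9256 -1.5492  5.2769] cw 1.1611990786817732 rad 2.1816439400470236 T [-0.4101  0.1637 -0.1594]
```

>>> drive_tool:
  rows:
    - [0,0,2,0.0001,-0.0035,0,0.15]
    - [0,0,1.5,0,-0.0026,0,0.15]
    - [0,0,1,0,-0.00175,0,0.15]
    - [0,0,0.5,0,-0.00087,0,0.15]
    - [0,0,0.3,0,-0.00052,0,0.15]
    - [0,0,0.3,0,-0.00052,0,0.15]
    - [0,0,0,0,0,0,0.15]
    - [0,0,0,0,0,0,0.15]

```text
time: 6.57
tool_pos: [0.5136, 0.004, 0.1987]
tcp_rot: [3.137, 0.143, -0.0]
wrist_force: [-2.3, -2.2, 5.1]
width: 0.245
grip_force: 29.4
```

```bash
python3 -c "
from s import *
rep()"
```

```text
t 6.57 pos [0.5136 0.004  0.1987] rad 0.09846429274900524 th -174.84964685028388 yaw_y -84.79322725398539 tilt [-0.0001 -0.0009 -1.    ] q1,6 [-0.0401  1.4402] w 0.24537122931312325 29.44978952407837
F [-2.2568 -2.2255  5.1131] cw 2.0139566289058184 rad 2.4474884895557825 T [-0.4133  0.2547 -0.1932]
```

```bash
cat >> s.py <<'E'
def net():
    s=status.read_state(); r=s["tool_pos"][:2]-AX; th=np.arctan2(r[1],r[0]); cw=np.array([np.sin(th),-np.cos(th)]); f=s["wrist_force"]
    F=-f[:2]@cw; print("t %.2f th %.2f r %.4f Fcw %.2f Tz %.3f NET %.3f  grip %.1f rad %.1f fz %.1f"%(s["time"],np.degrees(th)%360,np.hypot(*r),F,s["torque"][2],F*np.hypot(*r)+s["torque"][2],s["grip_force"],f[:2]@r/np.hypot(*r),f[2]))
if __name__=="__main__": net()
E
python3 s.py
```

```text
t 6.57 th 185.15 r 0.0985 Fcw 2.01 Tz -0.193 NET 0.005  grip 29.4 rad 2.4 fz 5.1
```

>>> drive_tool:
  rows:
    - [0,0,0.3,0,-0.00052,0,0.15]
    - [0,0,0.3,0,-0.00052,0,0.15]
    - [0,0,0.3,0,-0.00052,0,0.15]
    - [0,0,0.3,0,-0.00052,0,0.15]
    - [0,0,0.3,0,-0.00052,0,0.15]
    - [0,0,0.3,0,-0.00052,0,0.15]
    - [0,0,0.3,0,-0.00052,0,0.15]
    - [0,0,0.3,0,-0.00052,0,0.15]

```text
time: 7.23
tool_pos: [0.5133, 0.008, 0.1986]
tcp_rot: [3.14, 0.076, -0.0]
wrist_force: [-2.6, -2.8, 4.9]
width: 0.247
grip_force: 29.5
```

```bash
python3 s.py
```

```text
t 7.23 th 182.77 r 0.0985 Fcw 2.66 Tz -0.258 NET 0.005  grip 29.5 rad 2.8 fz 4.9
```

>>> drive_tool:
  rows:
    - [0,0,0.4,0,-0.00052,0,0.15]
    - [0,0,0.4,0,-0.00052,0,0.15]
    - [0,0,0.4,0,-0.00052,0,0.15]
    - [0,0,0.4,0,-0.00052,0,0.15]
    - [0,0,0.4,0,-0.00052,0,0.15]
    - [0,0,0.3,0,-0.00052,0,0.15]
    - [0,0,0.3,0,-0.00052,0,0.15]
    - [0,0,0.3,0,-0.00052,0,0.15]

```text
time: 7.9
tool_pos: [0.5132, 0.0125, 0.1986]
tcp_rot: [3.141, -0.003, -0.0]
wrist_force: [-3.4, -0.3, 5.4]
width: 0.248
grip_force: 29.5
```

```bash
python3 s.py
```

```text
t 7.90 th 180.16 r 0.0985 Fcw 0.31 Tz -0.156 NET -0.126  grip 29.5 rad 3.4 fz 5.4
```

>>> drive_tool:
  rows:
    - [0,0,0.3,0,-0.00052,0,0.15]
    - [0,0,0.3,0,-0.00052,0,0.15]
    - [0,0,0.3,0,-0.00052,0,0.15]
    - [0,0,0.3,0,-0.00052,0,0.15]
    - [0,0,0.3,0,-0.00052,0,0.15]
    - [0,0,0.3,0,-0.00052,0,0.15]
    - [0,0,0.3,0,-0.00052,0,0.15]
    - [0,0,0.3,0,-0.00052,0,0.15]

```text
time: 8.57
tool_pos: [0.5133, 0.0166, 0.1987]
tcp_rot: [3.14, -0.069, -0.0]
wrist_force: [-1.8, -1.9, 5.4]
width: 0.247
grip_force: 29.5
```

```bash
python3 s.py
```

```text
t 8.57 th 177.79 r 0.0985 Fcw 1.95 Tz -0.125 NET 0.067  grip 29.5 rad 1.7 fz 5.4
```

>>> drive_tool:
  rows:
    - [0,0,0.3,0,-0.00052,0,0.15]
    - [0,0,0.3,0,-0.00052,0,0.15]
    - [0,0,0.3,0,-0.00052,0,0.15]
    - [0,0,0.3,0,-0.00052,0,0.15]
    - [0,0,0.3,0,-0.00052,0,0.15]
    - [0,0,0.3,0,-0.00052,0,0.15]
    - [0,0,0.3,0,-0.00052,0,0.15]
    - [0,0,0.3,0,-0.00052,0,0.15]

```text
time: 9.23
tool_pos: [0.5135, 0.0208, 0.1986]
tcp_rot: [3.138, -0.134, -0.001]
wrist_force: [-2.7, -2.3, 5.8]
width: 0.247
grip_force: 29.5
```

```bash
python3 s.py
```

```text
t 9.23 th 175.37 r 0.0986 Fcw 2.49 Tz -0.183 NET 0.062  grip 29.5 rad 2.5 fz 5.8
```

>>> drive_tool:
  rows:
    - [0,0,0.3,0,-0.00052,0,0.15]
    - [0,0,0.3,0,-0.00052,0,0.15]
    - [0,0,0.3,0,-0.00052,0,0.15]
    - [0,0,0.3,0,-0.00052,0,0.15]
    - [0,0,0.3,0,-0.00052,0,0.15]
    - [0,0,0.3,0,-0.00052,0,0.15]
    - [0,0,0.3,0,-0.00052,0,0.15]
    - [0,0,0.3,0,-0.00052,0,0.15]

```text
time: 9.9
tool_pos: [0.5139, 0.0249, 0.1986]
tcp_rot: [3.135, -0.2, -0.001]
wrist_force: [-3.4, -1.2, 5.1]
width: 0.248
grip_force: 29.5
```

```bash
python3 s.py
```

```text
t 9.90 th 172.96 r 0.0986 Fcw 1.59 Tz -0.171 NET -0.015  grip 29.5 rad 3.2 fz 5.1
```

>>> drive_tool:
  rows:
    - [0,0,0.3,0,-0.00052,0,0.15]
    - [0,0,0.3,0,-0.00052,0,0.15]
    - [0,0,0.3,0,-0.00052,0,0.15]
    - [0,0,0.3,0,-0.00052,0,0.15]
    - [0,0,0.3,0,-0.00052,0,0.15]
    - [0,0,0.3,0,-0.00052,0,0.15]
    - [0,0,0.3,0,-0.00052,0,0.15]
    - [0,0,0.3,0,-0.00052,0,0.15]

```text
time: 10.57
tool_pos: [0.5144, 0.029, 0.1986]
tcp_rot: [3.13, -0.266, -0.001]
wrist_force: [-3.6, -1.8, 6.1]
width: 0.248
grip_force: 29.5
```

```bash
python3 s.py
```

```text
t 10.57 th 170.54 r 0.0986 Fcw 2.34 Tz -0.186 NET 0.045  grip 29.5 rad 3.3 fz 6.1
```

>>> drive_tool:
  rows:
    - [0,0,0.3,0,-0.00052,0,0.15]
    - [0,0,0.3,0,-0.00052,0,0.15]
    - [0,0,0.3,0,-0.00052,0,0.15]
    - [0,0,0.3,0,-0.00052,0,0.15]
    - [0,0,0.3,0,-0.00052,0,0.15]
    - [0,0,0.3,0,-0.00052,0,0.15]
    - [0,0,0.3,0,-0.00052,0,0.15]
    - [0,0,0.3,0,-0.00052,0,0.15]

```text
time: 11.23
tool_pos: [0.5151, 0.033, 0.1986]
tcp_rot: [3.123, -0.331, -0.001]
wrist_force: [-3.2, -1.8, 5.3]
width: 0.249
grip_force: 29.5
```

```bash
python3 s.py
```

```text
t 11.23 th 168.18 r 0.0986 Fcw 2.43 Tz -0.162 NET 0.078  grip 29.5 rad 2.8 fz 5.3
```

>>> drive_tool:
  rows:
    - [0,0,0.3,0,-0.00052,0,0.15]
    - [0,0,0.3,0,-0.00052,0,0.15]
    - [0,0,0.3,0,-0.00052,0,0.15]
    - [0,0,0.3,0,-0.00052,0,0.15]
    - [0,0,0.3,0,-0.00052,0,0.15]
    - [0,0,0.3,0,-0.00052,0,0.15]
    - [0,0,0.3,0,-0.00052,0,0.15]
    - [0,0,0.3,0,-0.00052,0,0.15]

```text
time: 11.9
tool_pos: [0.5158, 0.0359, 0.1985]
tcp_rot: [3.113, -0.394, -0.002]
wrist_force: [-4.7, -5.8, 6.2]
width: 0.249
grip_force: 29.6
```

```bash
python3 s.py
```

```text
t 11.90 th 166.45 r 0.0987 Fcw 6.71 Tz 0.183 NET 0.846  grip 29.6 rad 3.2 fz 6.2
```

Contact: the net torque has risen to about 0.8 N m, with the stop at about th 168.1°. I'm easing up to 1.1.

>>> drive_tool:
  rows:
    - [0,0,0.1,0,-0.0005,0,0.15]
    - [0,0,0.1,0,-0.0005,0,0.15]
    - [0,0,0.1,0,-0.0003,0,0.15]
    - [0,0,0,0,0,0,0.15]

```text
time: 12.23
tool_pos: [0.5159, 0.0366, 0.1984]
tcp_rot: [3.111, -0.402, -0.002]
wrist_force: [-4.9, -5.8, 7.6]
width: 0.248
grip_force: 29.7
```

```bash
python3 s.py; python3 s.py
```

```text
t 12.23 th 166.06 r 0.0987 Fcw 6.79 Tz 0.174 NET 0.845  grip 29.7 rad 3.4 fz 7.6
t 12.23 th 166.06 r 0.0987 Fcw 6.79 Tz 0.174 NET 0.845  grip 29.7 rad 3.4 fz 7.6
```

>>> drive_tool:
  rows:
    - [0,0,0.1,0,-0.0005,0,0.15]
    - [0,0,0.1,0,-0.0004,0,0.15]
    - [0,0,0,0,0,0,0.15]
    - [0,0,0,0,0,0,0.15]

```text
time: 12.57
tool_pos: [0.516, 0.0371, 0.1984]
tcp_rot: [3.11, -0.407, -0.002]
wrist_force: [-4.6, -8.5, 6.4]
width: 0.251
grip_force: 29.8
```

```bash
python3 -c "
from s import *
net(); read_camera('scene'); net(); read_camera('scene'); net()"
```

```text
t 12.57 th 165.76 r 0.0987 Fcw 9.38 Tz 0.145 NET 1.071  grip 29.8 rad 2.3 fz 6.4
t 12.62 th 165.76 r 0.0987 Fcw 8.70 Tz 0.193 NET 1.052  grip 29.8 rad 2.0 fz 6.0
t 12.67 th 165.76 r 0.0987 Fcw 8.44 Tz 0.179 NET 1.012  grip 29.8 rad 2.6 fz 6.8
```

>>> drive_tool:
  rows:
    - [0,0,0,0,-0.0002,0,0.15]
    - [0,0,0,0,0,0,0.15]
    - [0,0,0,0,0,0,0.15]
    - [0,0,0,0,0,0,0.15]
    - [0,0,0,0,0,0,0.15]
    - [0,0,0,0,0,0,0.15]
    - [0,0,0,0,0,0,0.15]
    - [0,0,0,0,0,0,0.15]

```text
time: 13.33
tool_pos: [0.516, 0.0371, 0.1984]
tcp_rot: [3.109, -0.407, -0.003]
wrist_force: [-5.5, -8.3, 6.5]
width: 0.248
grip_force: 29.8
```

```bash
python3 s.py
```

```text
t 13.33 th 165.73 r 0.0988 Fcw 9.42 Tz 0.117 NET 1.047  grip 29.8 rad 3.3 fz 6.5
```

>>> drive_tool:
  rows:
    - [0,0,0,0,0,0,0.15]
    - [0,0,0,0,0,0,0.15]
    - [0,0,0,0,0,0,0.15]
    - [0,0,0,0,0,0,0.15]
    - [0,0,0,0,0,0,0.15]
    - [0,0,0,0,0,0,0.15]
    - [0,0,0,0,0,0,0.15]
    - [0,0,0,0,0,0,0.15]

```text
time: 14.0
tool_pos: [0.516, 0.0372, 0.1984]
tcp_rot: [3.11, -0.407, -0.003]
wrist_force: [-6.2, -9.0, 7.2]
width: 0.25
grip_force: 29.8
```

```bash
python3 s.py
```

```text
t 14.00 th 165.71 r 0.0987 Fcw 10.24 Tz 0.125 NET 1.136  grip 29.8 rad 3.8 fz 7.2
```

>>> drive_tool:
  rows:
    - [0,0,0,0,0,0,0.15]
    - [0,0,0,0,0,0,0.15]
    - [0,0,0,0,0,0,0.15]
    - [0,0,0,0,0,0,0.15]
    - [0,0,0,0,0,0,0.15]
    - [0,0,0,0,0,0,0.15]
    - [0,0,0,0,0,0,0.15]
    - [0,0,0,0,0,0,0.15]

```text
time: 14.67
tool_pos: [0.516, 0.0372, 0.1984]
tcp_rot: [3.11, -0.407, -0.003]
wrist_force: [-4.7, -8.9, 6.9]
width: 0.249
grip_force: 29.8
```

```bash
python3 s.py
```

```text
t 14.67 th 165.71 r 0.0987 Fcw 9.77 Tz 0.136 NET 1.100  grip 29.8 rad 2.4 fz 6.9
```

>>> drive_tool:
  rows:
    - [0,0,0,0,0,0,0.15]
    - [0,0,0,0,0,0,0.15]
    - [0,0,0,0,0,0,0.15]
    - [0,0,0,0,0,0,0.15]
    - [0,0,-0.4,0,0.0008,0,0.15]
    - [0,0,-0.6,0,0.001,0,0.15]
    - [0,0,-0.6,0,0.001,0,0.15]
    - [0,0,-0.6,0,0.001,0,0.15]

```text
time: 15.33
tool_pos: [0.5154, 0.0344, 0.1985]
tcp_rot: [3.119, -0.348, -0.002]
wrist_force: [-4.6, -5.5, 5.4]
width: 0.249
grip_force: 29.7
```

>>> drive_tool:
  rows:
    - [0,0,-1,0,0.0017,0,0.15]
    - [0,0,-2,0.0001,0.0035,0,0.15]
    - [0,0,-3,0.0001,0.0052,0,0.15]
    - [0,0,-3.5,0.0002,0.0061,0,0.15]
    - [0,0,-3.5,0.0002,0.0061,0,0.15]
    - [0,0,-3.5,0.0002,0.0061,0,0.15]
    - [0,0,-3.5,0.0002,0.0061,0,0.15]
    - [0,0,-3.5,0.0002,0.0061,0,0.15]

```text
time: 16.0
tool_pos: [0.5148, -0.0051, 0.1985]
tcp_rot: [3.127, 0.298, -0.002]
wrist_force: [-3.4, -2.1, 6.2]
width: 0.247
grip_force: 29.6
```

```bash
python3 -c "
from s import *
rep(); net()"
```

```text
t 16.0 pos [ 0.5148 -0.0051  0.1985] rad 0.09853313872830285 th -169.5334830227603 yaw_y -79.11966938620546 tilt [-0.0012 -0.0004 -1.    ] q1,6 [-0.058   1.3231] w 0.24746277790324042 29.64096039533615
F [-3.3723 -2.1442  6.2112] cw 1.4958606034280455 rad 3.705691062154085 T [-0.1898  0.3839 -0.2115]
t 16.00 th 190.47 r 0.0985 Fcw 1.50 Tz -0.212 NET -0.064  grip 29.6 rad 3.7 fz 6.2
```

>>> drive_tool:
  rows:
    - [0,0,-4,0.00025,0.007,0,0.15]
    - [0,0,-4,0.00025,0.007,0,0.15]
    - [0,0,-4,0.00025,0.007,0,0.15]
    - [0,0,-4,0.00025,0.007,0,0.15]
    - [0,0,-4,0.00025,0.007,0,0.15]
    - [0,0,-4,0.00025,0.007,0,0.15]
    - [0,0,-4,0.00025,0.007,0,0.15]
    - [0,0,-4,0.00025,0.007,0,0.15]

```text
time: 16.67
tool_pos: [0.54, -0.054, 0.1985]
tcp_rot: [-2.923, -1.149, 0.001]
wrist_force: [-3.0, 0.4, 5.3]
width: 0.248
grip_force: 29.6
```

```bash
python3 s.py
```

```text
t 16.67 th 223.01 r 0.0980 Fcw -2.30 Tz 0.175 NET -0.050  grip 29.6 rad 2.0 fz 5.3
```

>>> drive_tool:
  rows:
    - [0,0,-4,0.00025,0.007,0,0.15]
    - [0,0,-4,0.00025,0.007,0,0.15]
    - [0,0,-4,0.00025,0.007,0,0.15]
    - [0,0,-4,0.00025,0.007,0,0.15]
    - [0,0,-4,0.00025,0.007,0,0.15]
    - [0,0,-4,0.00025,0.007,0,0.15]
    - [0,0,-4,0.00025,0.007,0,0.15]
    - [0,0,-4,0.00025,0.007,0,0.15]

```text
time: 17.33
tool_pos: [0.5874, -0.0817, 0.198]
tcp_rot: [-2.491, -1.909, -0.0]
wrist_force: [-2.9, 2.5, 3.4]
width: 0.25
grip_force: 29.5
```

```bash
python3 -c "
from s import *
rep([.6088,-.0871,.1985]);net()"
```

```text
t 17.33 pos [ 0.5874 -0.0817  0.198 ] rad 0.09756028801470586 th -104.42575674858068 yaw_y -15.063660059761464 tilt [-0.0015  0.0022 -1.    ] q1,6 [-0.1813  0.0809] w 0.24951661793325708 29.54803615808487
F [-2.8817  2.4906  3.3502] cw -3.411311610193011 rad -1.694125796611482 T [0.6765 0.3637 0.2196]
shift tool [ 0.0003  0.0221 -0.0005]
t 17.33 th 255.57 r 0.0976 Fcw -3.41 Tz 0.220 NET -0.113  grip 29.5 rad -1.7 fz 3.4
```

>>> drive_tool:
  rows:
    - [0,0,-4,0.0002,0.007,0,0.15]
    - [0,0,-4,0.0002,0.007,0,0.15]
    - [0,0,-2.5,0.0001,0.0044,0,0.15]
    - [0,0,-1,0,0.0017,0,0.15]
    - [0,0,0,0,0,0,0.15]
    - [0,0,0,0,0,0,0.15]

```text
time: 17.83
tool_pos: [0.6071, -0.0846, 0.1978]
tcp_rot: [-2.293, -2.144, -0.001]
wrist_force: [-1.6, 5.5, 2.9]
width: 0.247
grip_force: 29.4
```

```bash
python3 -c "
from s import *
rep([.6088,-.0871,.1985])"
```

```text
t 17.83 pos [ 0.6071 -0.0846  0.1978] rad 0.09753618972503764 th -92.71069498224145 yaw_y -3.8300007283780073 tilt [-0.001   0.0024 -1.    ] q1,6 [-0.1804 -0.1144] w 0.2473820012064302 29.41189169883728
F [-1.5911  5.4739  2.9193] cw -1.848188749438825 rad -5.3924861413430705 T [1.0156 0.223  0.1657]
shift tool [-0.0024  0.0019 -0.0007]
```

>>> drive_tool:
  rows:
    - [0,0,0,0,0,0,0.4]
    - [0,0,0,0,0,0,0.6]
    - [0,0,0,0,0,0,0.8]
    - [0,0,0,0,0,0,1]
    - [0,0,0,0,0,0,1]
    - [0,0,0,0,0,-0.01,1]
    - [0,0,0,0,0,-0.015,1]
    - [0,0,0,0,0,-0.02,1]

```text
time: 18.5
tool_pos: [0.6064, -0.086, 0.2426]
tcp_rot: [-2.292, -2.145, 0.003]
wrist_force: [1.0, 0.5, 0.4]
width: 0.997
grip_force: 0.0
```

>>> drive_tool:
  rows:
    - [0,0,0,0,0,-0.025,1]
    - [0,0,0,0,0,-0.03,1]
    - [0,0,0,-0.03,0,0,1]
    - [0,0,0,-0.03,0,0,1]
    - [0,0,0,-0.03,0,0,1]
    - [0,0,0,-0.03,0,0,1]
    - [0,0,0,-0.03,0,0,1]
    - [0,0,0,-0.03,0,0,1]

```text
time: 19.17
tool_pos: [0.5954, -0.2672, 0.2994]
tcp_rot: [2.293, 2.146, 0.001]
wrist_force: [0.5, 0.8, 0.5]
width: 0.998
grip_force: 0.0
```

>>> drive_tool:
  rows:
    - [0,0,0,-0.03,0,0,1]
    - [0,0,0,-0.03,0,0,1]
    - [0,0,0,-0.03,0,0,1]
    - [0,0,0,-0.02,0,0,1]
    - [0,0,0,0,0,0,1]
    - [0,0,0,0,0,0,1]

```text
time: 19.67
tool_pos: [0.5881, -0.3763, 0.2984]
tcp_rot: [-2.295, -2.144, -0.001]
wrist_force: [0.2, 1.1, 0.4]
width: 1.001
grip_force: 0.0
```

```bash
python3 -c "
from s import *
rep()
p=read_camera('top'); a=p['color'][110:310,210:450]; q=read_camera('scene')['color'][170:370,210:410]
g=np.hstack([cv2.resize(a,(480,400),interpolation=cv2.INTER_CUBIC),cv2.resize(q,(320,320),interpolation=cv2.INTER_CUBIC) if 0 else np.pad(cv2.resize(q,(320,320)),((0,80),(0,0),(0,0)))])
cv2.imwrite('pics/f.png',g[:,:,::-1])
hsv=cv2.cvtColor(np.ascontiguousarray(p['color']),cv2.COLOR_RGB2HSV).astype(int); H,S,V=hsv[...,0],hsv[...,1],hsv[...,2]
m=blob((H<14)&(S>150)&(V>110),(360,198),25); ys,xs=np.nonzero(m); print(len(xs),onz(p,(xs.mean(),ys.mean()),.222))
"
```

```text
t 19.67 pos [ 0.5881 -0.3763  0.2984] rad 0.3897848075625049 th -93.47498430957253 yaw_y -3.8981550619839704 tilt [ 0.0001  0.0006 -1.    ] q1,6 [-0.6051 -0.5372] w 1.000524635838864 0.0
F [0.1511 1.054  0.3693] cw 0.08689129128415118 rad -1.0612333242018868 T [0.0547 0.0712 0.0581]
122 [[ 0.6047 -0.0861  0.222 ]]
```

View pics/f.png

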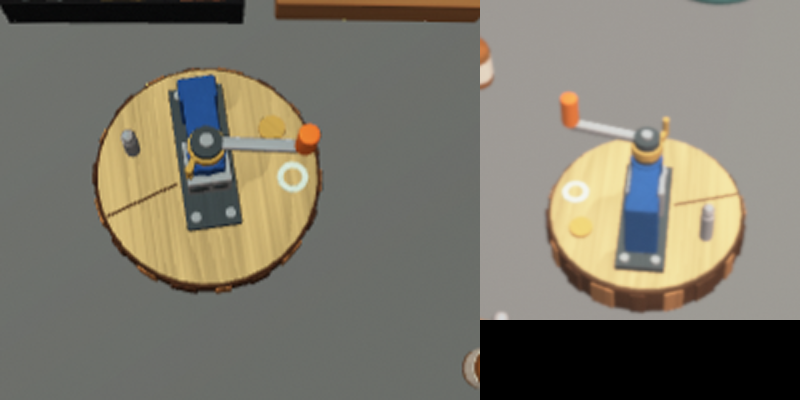

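The final picture shows the knob at (0.605, -0.086), within about 4 mm of the ring centre at (0.609, -0.087). The bystanders are where they were and the gripper is clear, so I'm handing in.

```bash
python3 -c "
from workcell import workorder
print(workorder.finish_job())"
```

```text
the job is handed in; nothing more can be done
None
```

The lever met its stop about 0.73 rad clockwise and was held there at about 1.1 N m for just over 2 s (highest reading 1.14 N m). The knob's position held steady under load, so I saw no sign of the screw turning. The knob is now parked about 4 mm from the ring centre, nothing else was disturbed, and the job is handed in.

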